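# Load the sensor trainer's target arm and hold it on the 60 mm mark

### The job

Stand the tabbed steel target in the carrier at the end of the trainer's target arm, tab in the notch and fully down, and let go of it while the arm is still locked. Then pinch the arm's grip so that the lock button is squeezed in, and draw the arm out until its pointer stands on the 60 mm mark of the scale, the target never touching the sensor. Finish while still holding the grip there with the arm at rest, since its spring would pull it back if let go; leave the other samples, the multimeter and the screwdriver where they are.

Things in the scene. Friction and masses are not known exactly. Their poses are not given: they have to be found in the camera images.
- console: sensor trainer, fixed low grey console 260 (x) x 500 (y) x 70 mm high on the table; origin under its middle, x, y along its edges, z up; its top is the deck. Samples stand on a 2 mm rubber mat along the deck's -x edge. The target arm slides along +y at console x = 35 mm out of a square guide tube (top 53 mm above the deck). Relays, 36 mm high, at x 100, y -90 to -212 mm
- target_centre (a point): middle of the target, a plain steel block 36 (x) x 20 (y) x 48 mm high, 0.2 to 0.3 kg, upright on the mat, with a tab at the foot of one broad face, pointing to its -y (9 wide, 10 long, 14 mm high). The point is 24 mm above its underside, mid-block, tab not counted. Grip it across the 36 mm (along its x) with the fingertips more than 13 mm above its underside, clear of the carrier's lip
- target_tab (a point): end of the target's tab, 20 mm to -y from the block's middle, 7 mm above its underside
- seat (a point): middle of the carrier's pocket floor, 24 mm above the deck, where the middle of the target's underside belongs; axes as the console's; rides with the arm. Pocket 39 x 23 mm (1.5 mm free all round), walls 7 mm with a flared lip to 11 mm above the floor, 54 mm wide outside (x). The -y wall has an 18 mm notch for the tab: the target seats only with its axes along these, tab to -y
- grip: the arm's grip, a black block 36 mm wide (x), 36 mm long (y), 44 mm high, on the arm 49 mm to -y of the seat; carries the lock button
- grip_centre (a point): where to grip: mid-width and mid-length of the grip, 38 mm above the deck and 18 mm below the grip's top; axes as the console's, the arm slides along y. Pinch it along x from above: one finger on the lock button, the other on the far side
- lock_face (a point): middle of the outer face of the lock button, a steel thumb plate 20 mm (y) x 26 mm (z) on the grip's +x side at the height of grip_centre, standing 8 mm proud of it (26 mm from the grip's middle)
- lock (a joint): how far the lock button is pressed in (towards -x), m: 0 out, 0.007 fully in; sprung, 2 to 4 N. Its catch, in a window of the guide tube, blocks the arm at home and is clear when pressed more than 0.0055; with the arm drawn out it only rubs lightly
- target_arm (a joint): how far the arm is drawn out, m: 0 home and locked, 0.060 with the pointer on the 60 mm mark, at most 0.085. A spring pulls it home with 4 to 6 N
- mark60 (a point): the 60 mm mark on the scale, a white strip on the deck at the arm's +x side; the point is its line's end next to the arm. Black lines every 10 mm, 0 to 80, the 0 and 50 ones longer; 60 is the next after 50 on the sensor's side. A slim pointer on the carrier's +x side, level with the seat in y, reaches over the scale: on the mark it has the mark's console y
- sensor: proximity sensor, a steel threaded barrel 30 mm in diameter on a bracket, fixed to the console in line with the target, its top 63 mm and its bracket 70 mm above the deck
- sensor_face (a point): middle of the sensor's face, 48 mm above the deck; the seated target stands 75 mm from it with the arm home and 15 mm from it on the 60 mm mark
- round_sample_center (a point): middle of another sample on the mat, a plain aluminium cylinder 32 mm in diameter, 48 mm high; leave it alone
- square_sample: another sample on the mat, a plain grey plastic block 28 x 28 x 48 mm without tab, origin under its middle; leave it alone
- multimeter: hand multimeter lying on the table beside the console, 150 x 74 x 34 mm, origin under its middle; leave it alone
- screwdriver_grip (a point): handle of a 190 mm screwdriver lying on the table beside the console; leave it alone
There are look-alikes about, which are no part of the job. What is shaped like the part that bears target_centre but red is not meant.

How it is judged:
By the outcome, as a careful person would: the job done as asked, in the order asked, and still so for the second after the job is handed in, while the arm keeps its last pose, push and grip.
It also fails if it takes over 43 s, if anything falls off the work surface, if the arm or the gripper's body presses on something with over 40 N, if the wrist force passes 120 N, or if a joint passes its speed limit or range.

### The arm

A 7-joint arm with a two-finger parallel gripper is mounted at the origin on the work surface. World frame = base frame: x ahead of the robot, y to its left, z up, the work surface at z = 0. Lengths are in m, angles in rad, forces in N, time in s.
With the tool pointing down it reaches from about 0.4 to 0.85 m from the base axis. Payload 4.5 kg.
Tool frame: the origin (TCP) lies at the very end of the fingers, on their centre line; the grasp point (between the pads) lies 19 mm behind it; z points along the fingers, x is the direction in which the jaws open and shut, and the axes are right-handed (so a half turn about z gives the same grasp; the last joint's range is limited). The gripper opens to 88 mm and grips with 3 to 60 N. Pads are 18 mm wide; open, the fingers measure 123 mm over their backs; the gripper's body (75 mm by 187 mm) begins 45 mm behind the grasp point.
Start: joints at [1.29, 0.689, -0.195, 1.565, 0.157, 0.902, -0.215], TCP at [0.194, -0.594, 0.239] pointing down, gripper open.
Joint ranges: [-3.01, 3.01], [-0.46, 2.08], [-1.47, 1.51], [0.13, 2.56], [-1, 4.14], [0.04, 2.09], [-2.66, 2.66]. Speed limits (rad/s): [2.57, 2.57, 3.14, 3.14, 3.14, 3.14, 3.14].

### API

Orientations are given as a unit quaternion [x, y, z, w].
In Python, from plant import * gives the robot as it stands.
- The arm moves only by the tool apply_moves, never from a script. Its argument "series" is a list of rows, each an object of numbers: "x", "y", "z": the shift along the tool's x, y, z in units of 80 cm (1.0 is 80 cm); "wx", "wy", "wz": the turn, a rotation vector about the tool's x, y, z in units of pi rad (1.0 is pi rad); "fingers": the opening, from -1 (shut) to 1 (fully open), so that 0 is half open. In form: [{"x": .., "y": .., "z": .., "wx": .., "wy": .., "wz": .., "fingers": ..}, ...]. A call has 1 to 8 rows; each row shifts and turns the pose as measured when the row begins, along the tool's axes as they then stand; what a row does not reach is not made up. A row lasts 1/8 s, in which the tool goes at most 62.5 mm and 10.7 degrees, less where a joint would pass 70% of its speed; a pose out of reach is approached as far as the arm can. A call with a number of a shift or a turn outside -1 to 1 is refused whole. A call with a gripper value outside its range is refused whole. The fingers move at their own pace and stop on an object; "force" is the grip in N (left out, the last holds). Time passes only in rows, so rows that do not move let the fingers close. It gives the time, the measured TCP pose, the force and the opening at its end, in the units of the state.
- get_state(): the state, without advancing time (a new reading comes with each control period).
- snapshot(name): name is "side" or "top" or "wrist"; returns (picture, depth): 480x640x3 uint8, red, green, blue; 480x640 float32, m along the optical axis (not along the pixel's ray), 0 where there is no reading.
- camera_model(name): a dict with "camera_matrix" (3x3 intrinsics, pixels), "world_from_camera" (4x4, takes a point from camera to world coordinates). Camera axes: x right, y up, looking along -z (the intrinsics and any distortion apply to the point x, -y, -z); pixel columns grow to the right and rows downward; lengths in m; the calibration is good to about 2 mm. A picture is of the moment at which its call begins: read the wrist's pose just before it. camera_model takes no time and is no camera call; for the wrist camera it gives the pose at the moment of the call.
- finish_job(): hands the job in, once; it reports no verdict.
The state is a dict: "clock": time; "q": joint angles; "qd": joint speeds; "joint_torque": joint torques, N m; "tool_pos": TCP position; "eef_rot": TCP orientation; "contact_force": force on the tool from outside, world axes, zero at the start; "moment": the same for the moment, N m; "opening": opening from 0.0 (shut) to 1.0 (fully open).
Only numpy, scipy, OpenCV 4.12 (cv2) and the standard library are available. Lean on these libraries where they do the work, as an engineer would, in place of code of your own. Each camera call takes 0.05 s, during which the arm holds its last target. There are 200 camera calls.

## Working session

There is one attempt and no reset: what is moved stays moved. The work goes in short steps, Python scripts to look and compute and a tool call to move; the robot and the scene stay as the last step left them, time stands still between calls to the robot, and variables do not carry over. Pictures are saved under pics/ and viewed, about 8 in all and at most 12, crops included, and the job is handed in when it is done.

Besides the shell and the picture viewer there is one more tool, called after "Emit:" by a JSON object that holds its "fn" and its "kwargs", one argument or row to a line. apply_moves: Moves the arm, as the interface text tells. Its arguments: {"type":"object","properties":{"series":{"type":"array","items":{"type":"object","properties":{"x":{"type":"number"},"y":{"type":"number"},"z":{"type":"number"},"wx":{"type":"number"},"wy":{"type":"number"},"wz":{"type":"number"},"fingers":{"type":"number"}}}},"force":{"type":"number"}},"required":["series"]}

```bash
mkdir -p pics; cat > h.py <<'E'
from plant import *
import numpy as np, cv2, pickle
def grab(n):
    cm=camera_model(n); p,d=snapshot(n); cv2.imwrite(f'pics/{n}_{int(get_state()["clock"]*1000)}.png',p[:,:,::-1])
    pickle.dump((p,d,cm),open(f'{n}.pkl','wb')); return p,d,cm
def load(n): return pickle.load(open(f'{n}.pkl','rb'))
def pts(d,cm):
    K=np.array(cm['camera_matrix']);T=np.array(cm['world_from_camera'])
    v,u=np.mgrid[0:d.shape[0],0:d.shape[1]]
    P=np.stack([(u-K[0,2])/K[0,0]*d,-(v-K[1,2])/K[1,1]*d,-d],-1)
    return P@T[:3,:3].T+T[:3,3]
def ray(u,v,cm,z):
    K=np.array(cm['camera_matrix']);T=np.array(cm['world_from_camera'])
    r=T[:3,:3]@np.array([(u-K[0,2])/K[0,0],-(v-K[1,2])/K[1,1],-1]);o=T[:3,3]
    return o+r*(z-o[2])/r[2]
E
python3 - <<'E'
from h import *
for n in('top','side'):
    p,d,cm=grab(n); print(n,{k:np.round(v,3).tolist() if not isinstance(v,str) else v for k,v in cm.items()})
print(get_state())
E
ls pics
```

```text
top {'camera_matrix': [[473.357, 0.0, 329.393], [0.0, 473.357, 231.514], [0.0, 0.0, 1.0]], 'world_from_camera': [[0.023, 0.993, -0.119, 0.368], [-1.0, 0.023, 0.003, 0.016], [0.006, 0.119, 0.993, 1.33], [0.0, 0.0, 0.0, 1.0]]}
side {'camera_matrix': [[451.011, 0.0, 319.137], [0.0, 451.011, 237.772], [0.0, 0.0, 1.0]], 'world_from_camera': [[-0.819, 0.401, -0.41, 0.073], [-0.574, -0.595, 0.563, 0.629], [-0.018, 0.696, 0.718, 0.885], [0.0, 0.0, 0.0, 1.0]]}
{'clock': 0.1, 'q': array([ 1.28980715,  0.68990247, -0.1945009 ,  1.56625384,  0.15733381,
        0.9024855 , -0.21511607]), 'qd': array([-0.00035506, -0.00262688,  0.00082292, -0.00510402, -0.00157668,
        0.00051606,  0.00015168]), 'joint_torque': array([-1.85068253e-03, -5.28499818e+01, -1.27088808e+00, -1.53835416e+01,
       -5.25181345e-02,  2.01082032e-03,  1.89530192e-05]), 'tool_pos': array([ 0.19327397, -0.59376499,  0.2379846 ]), 'eef_rot': array([ 8.09221810e-01, -5.87502661e-01, -7.13419437e-04, -4.20565107e-04]), 'contact_force': array([ 0.38325069, -0.13531958, -0.95181564]), 'moment': array([ 0.00125883, -0.03490809,  0.01268962]), 'opening': 0.9989994693689559}
side_100.png
top_50.png
```

View pics/top_50.png

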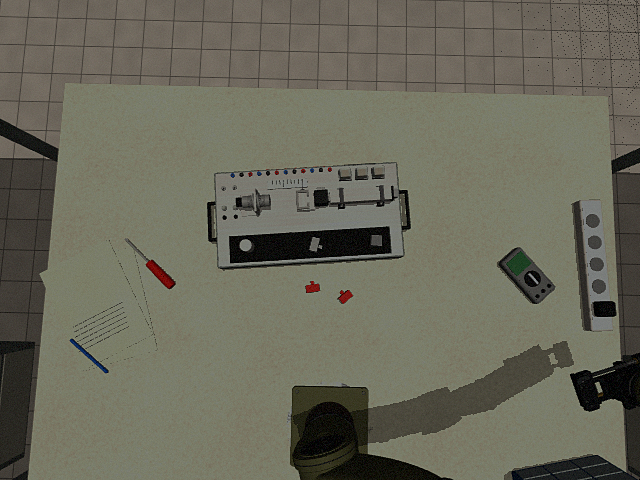

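View pics/side_100.png

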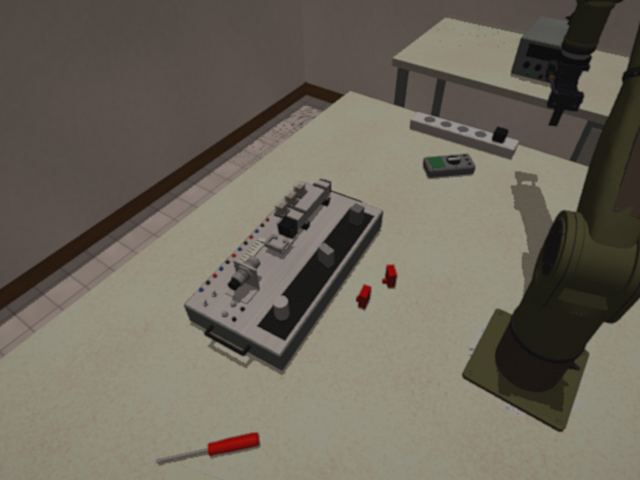

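Top view: console at px (217-403, 163-268), sensor at (255,203), carrier (304,200), grip (321,198). On the mat: cylinder (246,245), a block with an apparent tab (316,244), and a square block (376,241). The red look-alikes are at (312,287) and (345,297), off the console. The tabbed grey one at (316,244) fits best; I'll confirm it in a crop.

```bash
cat > m1.py <<'E'
from h import *
p,d,cm=load('top'); P=pts(d,cm)
dm=((abs(P[...,2]-.07)<.006)&(d>0)).astype(np.uint8)
dm[:150]=0;dm[290:]=0;dm[:,:200]=0;dm[:,420:]=0
dm=cv2.morphologyEx(dm,cv2.MORPH_OPEN,np.ones((5,5),np.uint8))
c=max(cv2.findContours(dm,0,2)[0],key=cv2.contourArea)
W=np.array([ray(u,v,cm,.07)[:2] for u,v in c[:,0]],np.float32)
r=cv2.minAreaRect(W); print('deck',r, 'z med',np.median(P[dm>0][:,2]))
for n,(u0,u1,v0,v1) in dict(tgt=(303,330,232,256),sq=(365,390,230,252),cyl=(236,258,234,256),grip=(312,332,186,210)).items():
    S=P[v0:v1,u0:u1].reshape(-1,3); m=(S[:,2]>(.11 if n!='grip' else .118))&(S[:,2]<.14); S=S[m]
    if len(S)>4: print(n,len(S),np.median(S,0).round(4),cv2.minAreaRect(S[:,:2].astype(np.float32)))
a=cv2.resize(p[155:275,205:345],None,fx=5.6,fy=5,interpolation=cv2.INTER_CUBIC)
cv2.imwrite('pics/crop1.png',np.clip(a[:,:,::-1].astype(float)*1.4,0,255).astype(np.uint8))
E
python3 m1.py
```

```text
deck ((0.564516007900238, 0.07022823393344879), (0.2587679624557495, 0.49840670824050903), 4.637885093688965) z med 0.07057338361115806
tgt 113 [0.4803 0.0507 0.1189] ((0.4807370901107788, 0.05059513822197914), (0.020122401416301727, 0.035934239625930786), 75.75779724121094)
sq 121 [ 0.4943 -0.1081  0.1195] ((0.4942200779914856, -0.10816881060600281), (0.02652275189757347, 0.02638803981244564), 0.8467469215393066)
cyl 124 [0.4737 0.2264 0.1194] ((0.47386494278907776, 0.22687216103076935), (0.03086196631193161, 0.02863861620426178), 0.5708525776863098)
grip 240 [0.605  0.0356 0.1253] ((0.6076136231422424, 0.032207995653152466), (0.0435432530939579, 0.04418818652629852), 1.2919350862503052)
```

View pics/crop1.png

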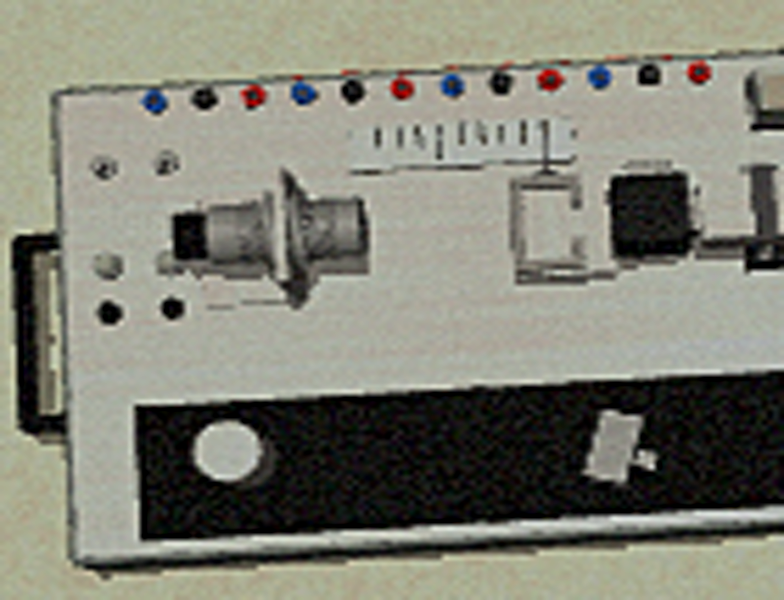

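The crop confirms it: at (615,447) there is a plain grey block with a tab at (648,460), pointing roughly to console -y. The cylinder is at (228,450), the carrier pocket at (548,228) with its notch to the right, the grip at (650,215), and the pointer on 0 at (547,150). The measured sizes agree: 20x36 mm block, top at z 0.119, deck 259x498 mm. Now I'll move to a view pose.

```bash
cat > g.py <<'E'
from h import *
from scipy.spatial.transform import Rotation as R
def plan(goal,ang,n):
    s=get_state(); p=np.array(s['tool_pos']); r=R.from_quat(s['eef_rot'])
    a=np.radians(ang); G=R.from_matrix(np.array([[np.cos(a),np.sin(a),0],[np.sin(a),-np.cos(a),0],[0,0,-1]]))
    w=(r.inv()*G).as_rotvec(); print('t',s['clock'],'p',p.round(4),'ang',round(np.degrees(np.arctan2(*r.as_matrix()[1::-1,0])),2),'tot tool mm',(r.inv().apply(goal-p)*1e3).round(1),'deg',np.degrees(w).round(2),'F',s['contact_force'].round(1),'op',s['opening'])
    dp=(np.array(goal)-p)/n
    for i in range(n):
        rr=r*R.from_rotvec(w*i/n); t=rr.inv().apply(dp)/.8; print((t).round(4).tolist(),(w/n/np.pi).round(4).tolist())
E
python3 - <<'E'
from g import *
plan([.42,-.3,.30],-45,6)
E
```

```text
t 0.1 p [ 0.1933 -0.5938  0.238 ] ang -71.96 tot tool mm [-209.2 -306.5  -61.7] deg [-1.000e-02  9.000e-02 -2.696e+01] F [ 0.4 -0.1 -1. ] op 0.9989994693689559
[-0.0436, -0.0639, -0.0129] [-0.0, 0.0001, -0.025]
[-0.0384, -0.0671, -0.0129] [-0.0, 0.0001, -0.025]
[-0.0331, -0.0699, -0.0129] [-0.0, 0.0001, -0.025]
[-0.0275, -0.0723, -0.0129] [-0.0, 0.0001, -0.025]
[-0.0217, -0.0742, -0.0129] [-0.0, 0.0001, -0.025]
[-0.0159, -0.0757, -0.0129] [-0.0, 0.0001, -0.025]
```

Emit:
{"fn": "apply_moves", "kwargs": {
  "series": [
    {"x": -0.0436,"y": -0.0639,"z": -0.0129,"wz": -0.025},
    {"x": -0.038,"y": -0.067,"z": -0.013,"wz": -0.025},
    {"x": -0.033,"y": -0.069,"z": -0.0129,"wz": -0.025},
    {"x": -0.0275,"y": -0.071,"z": -0.0129,"wz": -0.025},
    {"x": -0.0217,"y": -0.072,"z": -0.0129,"wz": -0.025},
    {"x": -0.016,"y": -0.072,"z": -0.0129,"wz": -0.025}
  ]
}}

```text
schema error: expected keys x, y, z, wx, wy, wz, fingers
```

```bash
python3 - <<'E'
from g import *
plan([.52,.05,.32],0,7)
E
```

```text
t 0.1 p [ 0.1933 -0.5938  0.238 ] ang -71.96 tot tool mm [-511.1 -510.   -81.3] deg [-5.000e-02  9.000e-02 -7.196e+01] F [ 0.4 -0.1 -1. ] op 0.9989994693689559
[-0.0913, -0.0911, -0.0145] [-0.0, 0.0001, -0.0571]
[-0.0735, -0.1059, -0.0145] [-0.0, 0.0001, -0.0571]
[-0.0535, -0.1173, -0.0146] [-0.0, 0.0001, -0.0571]
[-0.0317, -0.125, -0.0146] [-0.0, 0.0001, -0.0571]
[-0.0088, -0.1286, -0.0146] [-0.0, 0.0001, -0.0571]
[0.0142, -0.1281, -0.0146] [-0.0, 0.0001, -0.0571]
[0.0369, -0.1235, -0.0146] [-0.0, 0.0001, -0.0571]
```

All keys are required.

Emit:
{"fn": "apply_moves", "kwargs": {
  "series": [
    {"x": -0.0436,"y": -0.0639,"z": -0.0129,"wx": 0,"wy": 0,"wz": -0.025,"fingers": 1},
    {"x": -0.038,"y": -0.067,"z": -0.013,"wx": 0,"wy": 0,"wz": -0.025,"fingers": 1},
    {"x": -0.033,"y": -0.069,"z": -0.013,"wx": 0,"wy": 0,"wz": -0.025,"fingers": 1},
    {"x": -0.0275,"y": -0.071,"z": -0.013,"wx": 0,"wy": 0,"wz": -0.025,"fingers": 1},
    {"x": -0.022,"y": -0.072,"z": -0.013,"wx": 0,"wy": 0,"wz": -0.025,"fingers": 1},
    {"x": -0.016,"y": -0.072,"z": -0.013,"wx": 0,"wy": 0,"wz": -0.025,"fingers": 1}
  ]
}}

```text
clock: 0.85
tool_pos: [0.4138, -0.3011, 0.2981]
eef_rot: [0.925, -0.381, -0.003, -0.0]
contact_force: [0.8, -0.5, 0.6]
opening: 0.999
```

```bash
python3 - <<'E'
from g import *
plan([.52,.05,.32],0,7)
E
```

```text
t 0.85 p [ 0.4138 -0.3011  0.2981] ang -44.77 tot tool mm [-171.9 -324.   -21.6] deg [-2.000e-02  3.400e-01 -4.477e+01] F [ 0.8 -0.5  0.6] op 0.9994302657758971
[-0.0307, -0.0579, -0.0039] [-0.0, 0.0003, -0.0355]
[-0.0241, -0.0609, -0.0039] [-0.0, 0.0003, -0.0355]
[-0.0171, -0.0632, -0.0039] [-0.0, 0.0003, -0.0355]
[-0.01, -0.0647, -0.0039] [-0.0, 0.0003, -0.0355]
[-0.0027, -0.0654, -0.0039] [-0.0, 0.0003, -0.0355]
[0.0046, -0.0653, -0.0039] [-0.0, 0.0003, -0.0355]
[0.0119, -0.0644, -0.0039] [-0.0, 0.0003, -0.0355]
```

Good tracking.

Emit:
{"fn": "apply_moves", "kwargs": {
  "series": [
    {"x": -0.0307,"y": -0.058,"z": -0.004,"wx": 0,"wy": 0,"wz": -0.0355,"fingers": 1},
    {"x": -0.024,"y": -0.061,"z": -0.004,"wx": 0,"wy": 0,"wz": -0.0355,"fingers": 1},
    {"x": -0.017,"y": -0.063,"z": -0.004,"wx": 0,"wy": 0,"wz": -0.0355,"fingers": 1},
    {"x": -0.01,"y": -0.065,"z": -0.004,"wx": 0,"wy": 0,"wz": -0.0355,"fingers": 1},
    {"x": -0.003,"y": -0.065,"z": -0.004,"wx": 0,"wy": 0,"wz": -0.0355,"fingers": 1},
    {"x": 0.005,"y": -0.065,"z": -0.004,"wx": 0,"wy": 0,"wz": -0.0355,"fingers": 1},
    {"x": 0.012,"y": -0.064,"z": -0.004,"wx": 0,"wy": 0,"wz": -0.0355,"fingers": 1},
    {"x": 0,"y": 0,"z": 0,"wx": 0,"wy": 0,"wz": 0,"fingers": 1}
  ]
}}

```text
clock: 1.85
tool_pos: [0.5193, 0.0674, 0.3211]
eef_rot: [1.0, 0.017, -0.002, -0.003]
contact_force: [-0.4, 0.6, -0.3]
opening: 1.002
```

```bash
python3 - <<'E'
from g import *
plan([.48,.05,.32],-14.2,2)
p,d,cm=grab('wrist'); print(np.array(cm['world_from_camera']).round(3).tolist(),np.array(cm['camera_matrix']).round(1).tolist())
cv2.imwrite('pics/w1.png',p[:,:,::-1])
E
```

```text
t 1.85 p [0.5193 0.0674 0.3211] ang 1.99 tot tool mm [-39.9  16.    1.2] deg [-0.26  0.28 16.19] F [-0.4  0.6 -0.3] op 1.0020605488798138
[-0.0249, 0.01, 0.0008] [-0.0007, 0.0008, 0.045]
[-0.0233, 0.0134, 0.0007] [-0.0007, 0.0008, 0.045]
[[0.999, -0.034, -0.005, 0.517], [0.034, 0.958, 0.285, 0.142], [-0.005, -0.285, 0.958, 0.468], [0.0, 0.0, 0.0, 1.0]] [[405.8, 0.0, 316.1], [0.0, 405.8, 239.7], [0.0, 0.0, 1.0]]
```

View pics/w1.png

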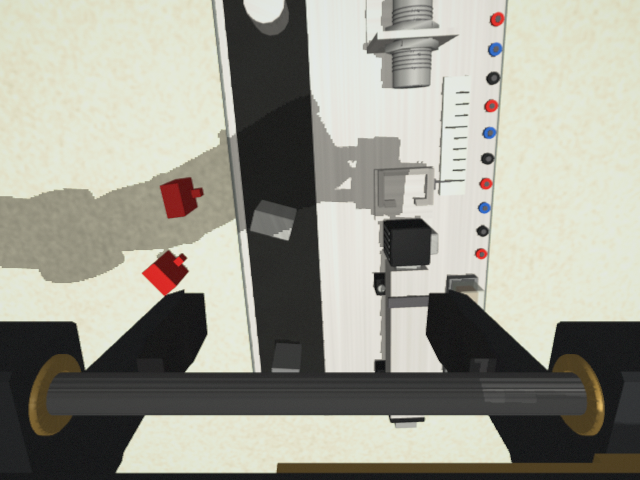

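The wrist view shows the target at (273,220), its tab hidden below the block, the pocket at (403,190), the grip at (408,243) with the button to its right at (435,243), the scale at (455,135) and the sensor tip at (411,80). Now I'll measure these from wrist depth.

```bash
cat > m2.py <<'E'
from h import *
p,d,cm=load('wrist'); P=pts(d,cm)
def rect(n,box,z0,z1):
    u0,u1,v0,v1=box; S=P[v0:v1,u0:u1]; m=((S[...,2]>z0)&(S[...,2]<z1)).astype(np.uint8)
    k,l,st,_=cv2.connectedComponentsWithStats(m); i=1+np.argmax(st[1:,4]); Q=S[l==i]
    r=cv2.minAreaRect(Q[:,:2].astype(np.float32)); print(n,len(Q),'z',np.median(Q[:,2]).round(4),'c',np.round(r[0],4),'sz',np.round(r[1],4),'ang',round(r[2],2),'mean',Q.mean(0).round(4)); return Q
rect('tgt',(240,310,190,255),.112,.128)
rect('grip',(375,445,205,280),.120,.135)
rect('gripbtn',(375,445,205,280),.1,.135)
rect('carrier',(365,440,155,215),.09,.112)
rect('deckz',(320,360,180,300),.06,.08)
rect('tube',(380,430,290,370),.115,.13)
rect('barrel',(385,435,20,95),.10,.14)
# deck left edge / right edge at z=.07 by depth
E_=[];F_=[]
for v in range(20,280,4):
    row=P[v]; ok=np.where(abs(row[:,2]-.07)<.006)[0]
    if len(ok): E_.append(row[ok[0]][:2]);F_.append(row[ok[-1]][:2])
for n,e in(('L',E_),('R',F_)):
    x,y,a,b=cv2.fitLine(np.array(e,np.float32),cv2.DIST_HUBER,0,.01,.01).ravel(); print(n,'x at y=.05',a+(0.05-b)*x/y,'yaw',np.degrees(np.arctan2(-x*np.sign(y),abs(y))))
# scale strip crop
cv2.imwrite('pics/w2.png',cv2.resize(p[60:290,360:480],None,fx=2.6*2,fy=2.6,interpolation=cv2.INTER_CUBIC)[:,:,::-1])
a=cv2.resize(p[140:290,230:480],None,fx=3.2,fy=3.2,interpolation=cv2.INTER_CUBIC)
cv2.imwrite('pics/w3.png',a[:,:,::-1])
E
python3 m2.py
```

```text
tgt 966 z 0.1205 c [0.4793 0.0506] sz [0.0208 0.036 ] ang 76.6 mean [0.4796 0.0517 0.1202]
grip 1803 z 0.1264 c [0.6063 0.037 ] sz [0.044  0.0366] ang 5.09 mean [0.6037 0.0379 0.1259]
gripbtn 2783 z 0.1255 c [0.6075 0.0263] sz [0.0445 0.0589] ang 6.36 mean [0.6028 0.033  0.1226]
carrier 2832 z 0.0951 c [0.6002 0.0799] sz [0.0572 0.0451] ang 3.73 mean [0.5988 0.081  0.0976]
deckz 4781 z 0.0711 c [0.5441 0.0213] sz [0.0417 0.1279] ang 2.09 mean [0.5432 0.0233 0.0711]
tube 2994 z 0.1236 c [ 0.6086 -0.0495] sz [0.0374 0.0884] ang 4.65 mean [ 0.6089 -0.0465  0.1238]
barrel 2120 z 0.1321 c [0.5864 0.1865] sz [0.0416 0.0352] ang 5.01 mean [0.5866 0.1869 0.1308]
L x at y=.05 0.43706277 yaw 4.9929137
R x at y=.05 0.6951507 yaw 4.822473
```

View pics/w3.png

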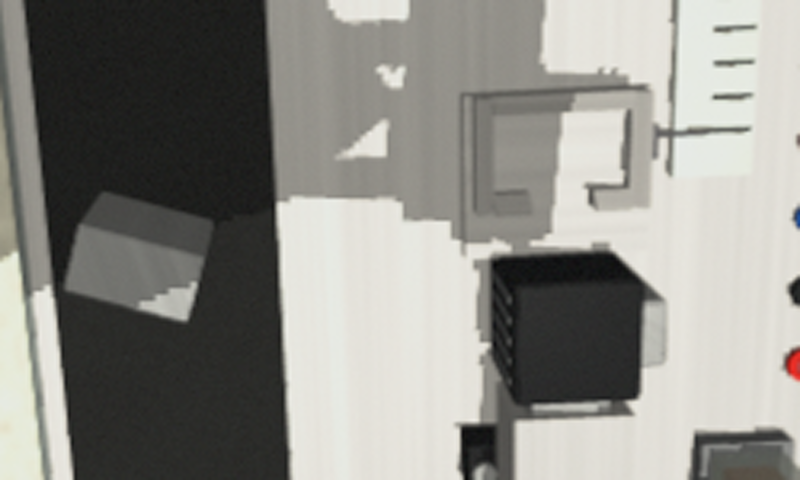

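```bash
python3 - <<'E'
from g import *
p,d,cm=load('wrist')
for n,(a,b),z in[('UL',(462,95),.105),('UR',(650,89),.105),('LR',(652,207),.105),('pocket inner UL',(493,108),.105),('inner UR',(626,108),.105),('inner LR',(626,184),.105),('ptr tip',(750,128),.08),('ptr root',(655,133),.095),('grip TL',(490,282),.126),('TR',(641,277),.126),('BR',(640,400),.126),('BL',(518,405),.126)]:
    w=ray(230+a/3.2-.35,140+b/3.2-.35,cm,z)-[.5645,.0702,0]; c,s=np.cos(np.radians(4.8)),np.sin(np.radians(4.8))
    print(n,'console mm',np.round([(w[0]*c+w[1]*s)*1e3,(-w[0]*s+w[1]*c)*1e3],1))
plan([.4793,.0508,.16],-13.8,4)
E
```

```text
UL console mm [ 6.3 29.6]
UR console mm [58.2 28.7]
LR console mm [59.9 -4.6]
pocket inner UL console mm [14.9 25.6]
inner UR console mm [51.8 23.8]
inner LR console mm [52.3  2.4]
ptr tip console mm [95.2 12.5]
ptr root console mm [62.8 14.8]
grip TL console mm [ 10.7 -18.7]
TR console mm [ 51.7 -19.3]
BR console mm [ 52.4 -54.9]
BL console mm [ 18.4 -54.7]
t 1.9 p [0.5189 0.0642 0.3207] ang 1.74 tot tool mm [-39.1  12.6 160.9] deg [-0.09  0.33 15.54] F [0.6 0.2 0. ] op 0.9938642742245942
[-0.0122, 0.0039, 0.0503] [-0.0001, 0.0005, 0.0216]
[-0.012, 0.0047, 0.0503] [-0.0001, 0.0005, 0.0216]
[-0.0117, 0.0055, 0.0502] [-0.0001, 0.0005, 0.0216]
[-0.0114, 0.0063, 0.0502] [-0.0001, 0.0005, 0.0216]
```

Emit:
{"fn": "apply_moves", "kwargs": {
  "series": [
    {"x": -0.0122,"y": 0.004,"z": 0.04,"wx": 0,"wy": 0,"wz": 0.0216,"fingers": 1},
    {"x": -0.012,"y": 0.005,"z": 0.05,"wx": 0,"wy": 0,"wz": 0.0216,"fingers": 1},
    {"x": -0.0117,"y": 0.0055,"z": 0.05,"wx": 0,"wy": 0,"wz": 0.0216,"fingers": 1},
    {"x": -0.0114,"y": 0.006,"z": 0.05,"wx": 0,"wy": 0,"wz": 0.0216,"fingers": 1},
    {"x": 0,"y": 0,"z": 0,"wx": 0,"wy": 0,"wz": 0,"fingers": 1},
    {"x": 0,"y": 0,"z": 0,"wx": 0,"wy": 0,"wz": 0,"fingers": 1}
  ]
}}

```text
clock: 2.65
tool_pos: [0.4781, 0.0403, 0.1657]
eef_rot: [0.991, -0.132, -0.002, 0.003]
contact_force: [1.1, -0.6, 0.1]
opening: 1.004
```

```bash
python3 - <<'E'
from g import *
plan([.4793,.0508,.088],-13.8,3)
p,d,cm=grab('wrist'); P=pts(d,cm)
cv2.imwrite('pics/w4.png',p[:,:,::-1])
m=((abs(P[...,2]-.12)<.006)&(np.hypot(P[...,0]-.479,P[...,1]-.05)<.035)).astype(np.uint8)
Q=P[m>0]
if len(Q)>20:print(cv2.minAreaRect(Q[:,:2].astype(np.float32)),len(Q),np.median(Q[:,2]))
E
```

```text
t 2.65 p [0.4781 0.0403 0.1657] ang -15.2 tot tool mm [ -1.3 -10.9  77.6] deg [ 0.33  0.23 -1.4 ] F [ 1.1 -0.6  0.1] op 1.0043430623525857
[-0.0006, -0.0045, 0.0323] [0.0006, 0.0004, -0.0026]
[-0.0006, -0.0045, 0.0324] [0.0006, 0.0004, -0.0026]
[-0.0006, -0.0044, 0.0324] [0.0006, 0.0004, -0.0026]
((0.479442834854126, 0.050366662442684174), (0.020716601982712746, 0.03607751056551933), 76.48290252685547) 2912 0.12057338872386882
```

View pics/w4.png

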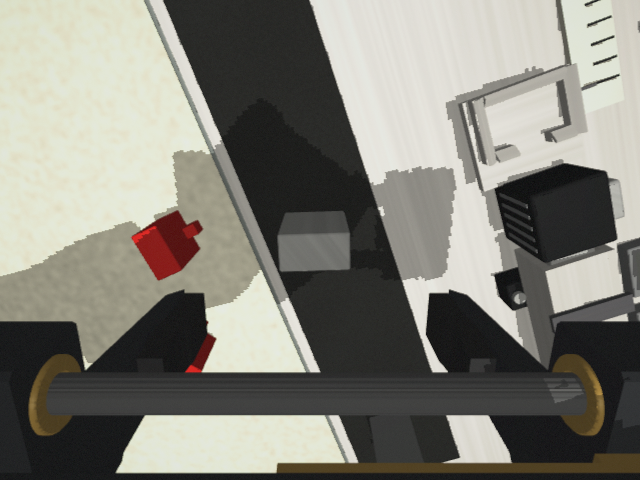

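The target top is at px (314,240), between the fingers in x, centre (0.4794, 0.0503), yaw -13.5°, which agrees with the earlier view. I'll centre over it and descend.

Emit:
{"fn": "apply_moves", "kwargs": {
  "series": [
    {"x": -0.0016,"y": -0.013,"z": 0,"wx": 0.0018,"wy": 0.0013,"wz": -0.009,"fingers": 1},
    {"x": 0,"y": 0,"z": 0,"wx": 0,"wy": 0,"wz": 0,"fingers": 1},
    {"x": 0,"y": 0,"z": 0.025,"wx": 0,"wy": 0,"wz": 0,"fingers": 1},
    {"x": 0,"y": 0,"z": 0.025,"wx": 0,"wy": 0,"wz": 0,"fingers": 1},
    {"x": 0,"y": 0,"z": 0,"wx": 0,"wy": 0,"wz": 0,"fingers": 1},
    {"x": 0,"y": 0,"z": 0,"wx": 0,"wy": 0,"wz": 0,"fingers": 1}
  ]
}}

```text
clock: 3.45
tool_pos: [0.485, 0.0532, 0.1298]
eef_rot: [0.993, -0.116, 0.006, -0.002]
contact_force: [-0.6, 0.0, 0.1]
opening: 1.002
```

```bash
python3 - <<'E'
from g import *
plan([.4794,.0503,.088],-13.5,2)
E
```

```text
t 3.45 p [0.485  0.0532 0.1298] ang -13.38 tot tool mm [-5.2  4.4 41.7] deg [-0.35 -0.64  0.12] F [-0.6  0.   0.1] op 1.0020080585923423
[-0.0032, 0.0028, 0.0261] [-0.001, -0.0018, 0.0003]
[-0.0031, 0.0027, 0.0261] [-0.001, -0.0018, 0.0003]
```

Emit:
{"fn": "apply_moves", "kwargs": {
  "series": [
    {"x": -0.0064,"y": 0.0055,"z": 0.02,"wx": -0.002,"wy": -0.0036,"wz": 0,"fingers": 1}
  ]
}}

```text
clock: 3.58
tool_pos: [0.4804, 0.0505, 0.1146]
eef_rot: [0.993, -0.117, 0.002, -0.001]
contact_force: [0.1, 0.2, -0.9]
opening: 1.003
```

Emit:
{"fn": "apply_moves", "kwargs": {
  "series": [
    {"x": 0,"y": 0,"z": 0,"wx": 0,"wy": 0,"wz": 0,"fingers": 1}
  ]
}}

```text
clock: 3.7
tool_pos: [0.4794, 0.05, 0.1138]
eef_rot: [0.993, -0.117, 0.0, -0.0]
contact_force: [0.7, -0.2, 0.3]
opening: 0.998
```

Emit:
{"fn": "apply_moves", "kwargs": {
  "series": [
    {"x": 0,"y": 0,"z": 0,"wx": 0,"wy": 0,"wz": 0,"fingers": 1}
  ]
}}

```text
clock: 3.82
tool_pos: [0.4794, 0.05, 0.1138]
eef_rot: [0.993, -0.117, 0.0, -0.0]
contact_force: [-0.7, -0.4, -0.7]
opening: 1.004
```

```bash
python3 - <<'E'
from g import *
plan([.4794,.0503,.088],-13.5,1); print(get_state()['qd'].round(3))
snapshot('wrist')
plan([.4794,.0503,.088],-13.5,1); print(get_state()['qd'].round(3))
E
```

```text
t 3.825 p [0.4794 0.05   0.1138] ang -13.39 tot tool mm [-0.1 -0.3 25.8] deg [-0.01 -0.05  0.11] F [-0.7 -0.4 -0.7] op 1.0040435551739493
[-0.0002, -0.0003, 0.0322] [-0.0001, -0.0003, 0.0006]
[-0.001  0.006  0.003  0.007  0.003  0.    -0.001]
t 3.875 p [0.4793 0.0499 0.1138] ang -13.4 tot tool mm [-0.  -0.4 25.8] deg [-0.   -0.04  0.1 ] F [-0.2  0.2 -0.1] op 1.0019571543929053
[-0.0, -0.0005, 0.0322] [-0.0, -0.0002, 0.0006]
[ 0.001 -0.004 -0.002 -0.001 -0.001  0.     0.001]
```

Emit:
{"fn": "apply_moves", "kwargs": {
  "series": [
    {"x": 0,"y": -0.0004,"z": 0.016,"wx": 0,"wy": 0,"wz": 0,"fingers": 1},
    {"x": 0,"y": 0,"z": 0.015,"wx": 0,"wy": 0,"wz": 0,"fingers": 1},
    {"x": 0,"y": 0,"z": 0,"wx": 0,"wy": 0,"wz": 0,"fingers": 1},
    {"x": 0,"y": 0,"z": 0,"wx": 0,"wy": 0,"wz": 0,"fingers": -1},
    {"x": 0,"y": 0,"z": 0,"wx": 0,"wy": 0,"wz": 0,"fingers": -1},
    {"x": 0,"y": 0,"z": 0,"wx": 0,"wy": 0,"wz": 0,"fingers": -1},
    {"x": 0,"y": 0,"z": 0,"wx": 0,"wy": 0,"wz": 0,"fingers": -1},
    {"x": 0,"y": 0,"z": 0,"wx": 0,"wy": 0,"wz": 0,"fingers": -1}
  ],
  "force": 30
}}

```text
clock: 4.88
tool_pos: [0.4799, 0.0504, 0.0876]
eef_rot: [0.993, -0.117, 0.001, -0.0]
contact_force: [-0.5, 0.7, 0.7]
opening: 0.457
```

```bash
python3 - <<'E'
from g import *
plan([.4794,.0503,.088],-13.5,1)
E
```

```text
t 4.875 p [0.4799 0.0504 0.0876] ang -13.39 tot tool mm [-0.4  0.3 -0.4] deg [-0.04 -0.1   0.11] F [-0.5  0.7  0.7] op 0.45667223710426863
[-0.0006, 0.0003, -0.0005] [-0.0002, -0.0006, 0.0006]
```

Emit:
{"fn": "apply_moves", "kwargs": {
  "series": [
    {"x": 0,"y": 0,"z": 0,"wx": 0,"wy": 0,"wz": 0,"fingers": -1},
    {"x": 0,"y": 0,"z": 0,"wx": 0,"wy": 0,"wz": 0,"fingers": -1},
    {"x": 0,"y": 0,"z": 0,"wx": 0,"wy": 0,"wz": 0,"fingers": -1}
  ]
}}

```text
clock: 5.25
tool_pos: [0.4799, 0.0504, 0.0876]
eef_rot: [0.993, -0.117, 0.001, -0.0]
contact_force: [-0.1, -0.1, -0.5]
opening: 0.401
```

Emit:
{"fn": "apply_moves", "kwargs": {
  "series": [
    {"x": 0,"y": 0,"z": -0.03,"wx": 0,"wy": 0,"wz": 0,"fingers": -1},
    {"x": 0,"y": 0,"z": -0.04,"wx": 0,"wy": 0,"wz": 0,"fingers": -1},
    {"x": 0,"y": 0,"z": -0.03,"wx": 0,"wy": 0,"wz": 0,"fingers": -1},
    {"x": 0,"y": 0,"z": 0,"wx": 0,"wy": 0,"wz": 0,"fingers": -1}
  ]
}}

```text
clock: 5.75
tool_pos: [0.4782, 0.0499, 0.1682]
eef_rot: [0.993, -0.117, -0.001, 0.001]
contact_force: [-0.1, -0.8, -3.0]
opening: 0.406
```

```bash
python3 - <<'E'
from g import *
plan([.5984,.0854,.17],4.8,5)
E
```

```text
t 5.75 p [0.4782 0.0499 0.1682] ang -13.39 tot tool mm [108.7 -62.4  -2.1] deg [  0.07   0.15 -18.19] F [-0.1 -0.8 -3. ] op 0.4060424502658139
[0.0272, -0.0156, -0.0005] [0.0001, 0.0002, -0.0202]
[0.0281, -0.0138, -0.0005] [0.0001, 0.0002, -0.0202]
[0.0289, -0.012, -0.0005] [0.0001, 0.0002, -0.0202]
[0.0296, -0.0102, -0.0005] [0.0001, 0.0002, -0.0202]
[0.0302, -0.0083, -0.0005] [0.0001, 0.0002, -0.0202]
```

Emit:
{"fn": "apply_moves", "kwargs": {
  "series": [
    {"x": 0.022,"y": -0.0156,"z": -0.001,"wx": 0,"wy": 0,"wz": -0.02,"fingers": -1},
    {"x": 0.028,"y": -0.0138,"z": -0.001,"wx": 0,"wy": 0,"wz": -0.02,"fingers": -1},
    {"x": 0.029,"y": -0.012,"z": 0,"wx": 0,"wy": 0,"wz": -0.02,"fingers": -1},
    {"x": 0.03,"y": -0.01,"z": 0,"wx": 0,"wy": 0,"wz": -0.02,"fingers": -1},
    {"x": 0.028,"y": -0.008,"z": 0,"wx": 0,"wy": 0,"wz": -0.02,"fingers": -1},
    {"x": 0,"y": 0,"z": 0,"wx": 0,"wy": 0,"wz": 0,"fingers": -1},
    {"x": 0,"y": 0,"z": 0,"wx": 0,"wy": 0,"wz": 0,"fingers": -1}
  ]
}}

```text
clock: 6.62
tool_pos: [0.5883, 0.0838, 0.1576]
eef_rot: [0.999, 0.045, -0.011, 0.004]
contact_force: [-0.4, -0.8, -2.6]
opening: 0.405
```

```bash
python3 - <<'E'
from g import *
plan([.5984,.0854,.17],4.8,1)
E
```

```text
t 6.625 p [0.5883 0.0838 0.1576] ang 5.14 tot tool mm [  9.9  -0.7 -12.7] deg [0.36 1.24 0.34] F [-0.4 -0.8 -2.6] op 0.40463003029685357
[0.0124, -0.0008, -0.0158] [0.002, 0.0069, 0.0019]
```

Emit:
{"fn": "apply_moves", "kwargs": {
  "series": [
    {"x": 0.0124,"y": -0.001,"z": -0.0158,"wx": 0.002,"wy": 0.007,"wz": 0.002,"fingers": -1},
    {"x": 0,"y": 0,"z": 0,"wx": 0,"wy": 0,"wz": 0,"fingers": -1},
    {"x": 0,"y": 0,"z": 0,"wx": 0,"wy": 0,"wz": 0,"fingers": -1}
  ]
}}

```text
clock: 7.0
tool_pos: [0.5972, 0.0847, 0.1706]
eef_rot: [0.999, 0.041, -0.0, 0.001]
contact_force: [0.3, 0.2, -3.3]
opening: 0.405
```

```bash
python3 - <<'E'
from g import *
plan([.5984,.0854,.17],4.8,1)
s=get_state()
p,d,cm=grab('wrist'); P=pts(d,cm)
cv2.imwrite('pics/w5.png',p[:,:,::-1])
z=s['tool_pos'][2]+.032
m=(abs(P[...,2]-z)<.006)&(np.hypot(P[...,0]-.598,P[...,1]-.085)<.03)
Q=P[m]; print(len(Q),z)
if len(Q)>20:print(cv2.minAreaRect(Q[:,:2].astype(np.float32)),np.median(Q[:,2]))
p2,d2,cm2=grab('side')
E
```

```text
t 7.0 p [0.5972 0.0847 0.1706] ang 4.72 tot tool mm [ 1.2 -0.6  0.6] deg [ 0.07  0.01 -0.08] F [ 0.3  0.2 -3.3] op 0.40470435110052555
[0.0015, -0.0007, 0.0007] [0.0004, 0.0, -0.0004]
6949 0.2025843286540227
((0.5979533195495605, 0.08607524633407593), (0.056461021304130554, 0.019944701343774796), 4.997195243835449) 0.20328539786310484
```

View pics/w5.png

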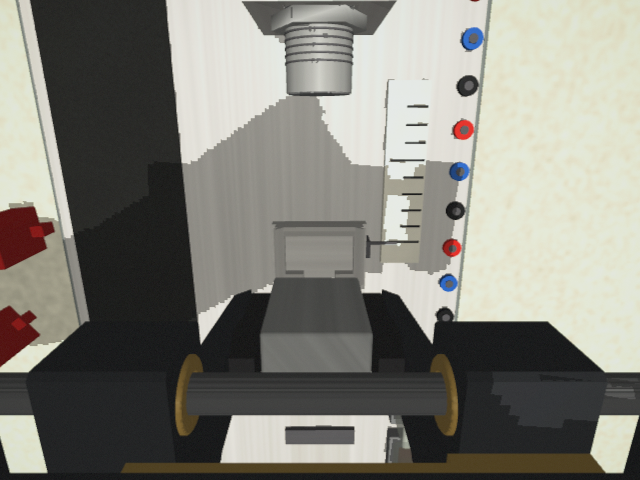

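The view shows the block held squarely: top face px (262-372, 332-372), front face down to v=278. The pocket is below it, inner u 286-353 and outer 276-364, +y rim near v 225-235. The pointer is on 0 at (400,242) and the sensor tip is at (320,95). Both parts are in one view, so I'll measure the offset between them, where the calibration error cancels.

```bash
python3 - <<'E'
from h import *
p,d,cm=load('wrist'); P=pts(d,cm); o=np.array([.5645,.0702]); c,s=np.cos(np.radians(4.8)),np.sin(np.radians(4.8))
X=(P[...,0]-o[0])*c+(P[...,1]-o[1])*s; Y=-(P[...,0]-o[0])*s+(P[...,1]-o[1])*c; Z=P[...,2]
tx,ty=.5972-o[0],.0847-o[1]; print('TCP console',(tx*c+ty*s)*1e3,(-tx*s+ty*c)*1e3)
f=(Z>.165)&(Z<.19)&(abs(X-.035)<.012)&(Y<.04)&(Y>.005); print('front face Y',np.median(Y[f])*1e3,f.sum())
A=np.polyfit(X[f],Y[f],1); print('yaw rel console',np.degrees(np.arctan(A[0])))
t=(abs(Z-.203)<.004)&(abs(X-.035)<.03); 
for v in(340,350,360): 
    g=p[v,250:385].mean(1); print('top row grad',v,[(250+i) for i in np.argsort(-abs(np.diff(g)))[:4]], np.median(Z[v,300:340]))
for v in(255,262):
    g=p[v,265:380].mean(1).astype(int); print(v,g.tolist()); print((Z[v,265:380]*1e3).astype(int).tolist())
print('col320',[(v,int(p[v,320].mean()),int(Z[v,320]*1e3),round(Y[v,320]*1e3,1)) for v in range(215,290,2)])
# scale tick centres along strip
for v in range(80,262):
    if p[v,412:418].mean()<110: print('tick v',v,int(p[v,412:418].mean()),np.round(((lambda w:(-(w[0]-o[0])*s+(w[1]-o[1])*c)*1e3)(ray(414,v,cm,.0715))),1))
E
```

```text
TCP console 33.798645225777314 11.7128809821511
front face Y 21.44958465277947 1830
yaw rel console -0.16729527273191538
top row grad 340 [np.int64(372), np.int64(259), np.int64(260), np.int64(371)] 0.20365157381805704
top row grad 350 [np.int64(371), np.int64(259), np.int64(260), np.int64(372)] 0.20360799207643743
top row grad 360 [np.int64(371), np.int64(260), np.int64(261), np.int64(370)] 0.2036174899485226
255 [135, 137, 137, 138, 139, 139, 137, 140, 139, 130, 120, 121, 121, 121, 119, 119, 118, 117, 119, 112, 115, 142, 141, 141, 141, 141, 141, 141, 142, 142, 140, 141, 142, 141, 141, 140, 141, 140, 141, 140, 141, 141, 141, 140, 140, 141, 141, 140, 142, 140, 140, 141, 140, 140, 141, 140, 141, 141, 139, 139, 140, 141, 138, 140, 140, 140, 140, 141, 139, 140, 140, 140, 140, 140, 139, 139, 141, 140, 140, 139, 139, 139, 139, 139, 138, 140, 139, 126, 106, 118, 118, 116, 114, 117, 116, 117, 120, 121, 123, 133, 119, 65, 63, 62, 77, 117, 141, 139, 140, 138, 140, 139, 137, 137, 126]
[71, 72, 71, 71, 70, 70, 70, 70, 93, 94, 105, 105, 105, 106, 104, 104, 103, 102, 101, 102, 97, 94, 94, 94, 93,
[... 2372 characters left out ...]
p.float64(1.2)), (271, 138, 94, np.float64(-0.1)), (273, 139, 95, np.float64(-1.3)), (275, 139, 95, np.float64(-2.4)), (277, 110, 156, np.float64(21.3)), (279, 69, 158, np.float64(21.2)), (281, 72, 161, np.float64(21.5)), (283, 68, 164, np.float64(21.9)), (285, 70, 165, np.float64(21.3)), (287, 68, 167, np.float64(21.6)), (289, 68, 169, np.float64(21.4))]
tick v 105 109 92.8
tick v 106 59 92.2
tick v 124 95 82.3
tick v 125 53 81.7
tick v 142 95 72.1
tick v 143 95 71.5
tick v 160 62 61.6
tick v 176 97 52.1
tick v 177 40 51.5
tick v 178 86 50.9
tick v 193 71 41.7
tick v 194 30 41.1
tick v 209 82 31.7
tick v 210 35 31.1
tick v 225 71 21.5
tick v 226 28 20.8
tick v 241 57 11.0
tick v 242 57 10.3
```

```bash
python3 - <<'E'
from h import *
p,d,cm=load('wrist'); P=pts(d,cm); o=np.array([.5645,.0702]); c,s=np.cos(np.radians(4.8)),np.sin(np.radians(4.8))
def con(w): return np.round([((w[0]-o[0])*c+(w[1]-o[1])*s)*1e3,(-(w[0]-o[0])*s+(w[1]-o[1])*c)*1e3],1)
for v in(255,262):
  for u,z in((285.5,.101),(353,.101),(274.5,.105),(363.5,.105)): print(v,u,con(ray(u,v,cm,z)))
for v in(340,360):
  for u in(260,372): print('top',v,u,con(ray(u,v,cm,.2036)))
g=p[290,255:380].mean(1).astype(int); print(g.tolist())
for u in(376,382,390,396):
  print(u,[(v,int(p[v,u].mean()),int(P[v,u,2]*1e3),con(P[v,u])[1]) for v in range(238,248)])
E
```

```text
255 285.5 [16.3 12. ]
255 353 [54.4 11.9]
255 274.5 [10.6 13.4]
255 363.5 [59.8 13.3]
262 285.5 [16.2  7.8]
262 353 [54.5  7.7]
262 274.5 [10.4  9.3]
262 363.5 [59.9  9.2]
top 340 260 [15.9 19.1]
top 340 372 [51.4 19. ]
top 360 260 [15.6 11.8]
top 360 372 [51.7 11.8]
[141, 141, 182, 223, 223, 224, 223, 220, 216, 219, 218, 219, 220, 221, 222, 214, 165, 69, 71, 70, 71, 70, 70, 71, 71, 70, 71, 72, 73, 72, 71, 71, 71, 71, 71, 71, 74, 72, 72, 71, 70, 69, 70, 70, 71, 71, 70, 72, 72, 73, 73, 72, 72, 73, 75, 73, 72, 72, 72, 71, 70, 71, 70, 70, 70, 68, 69, 70, 69, 71, 71, 71, 69, 70, 71, 70, 72, 71, 71, 71, 71, 72, 75, 75, 72, 72, 73, 74, 74, 74, 73, 73, 70, 72, 72, 70, 70, 70, 67, 69, 69, 68, 71, 71, 71, 106, 176, 216, 215, 219, 224, 225, 226, 225, 224, 222, 221, 220, 222, 222, 222, 222, 221, 219, 219]
376 [(238, 138, 70, np.float64(12.7)), (239, 140, 71, np.float64(12.4)), (240, 139, 70, np.float64(11.3)), (241, 83, 78, np.float64(13.3)), (242, 59, 78, np.float64(12.7)), (243, 63, 79, np.float64(12.2)), (244, 81, 77, np.float64(11.0)), (245, 132, 71, np.float64(8.4)), (246, 139, 71, np.floa
[... 362 characters left out ...]
5, np.float64(8.5))]
390 [(238, 230, 75, np.float64(14.1)), (239, 172, 75, np.float64(13.5)), (240, 128, 75, np.float64(13.0)), (241, 64, 77, np.float64(12.8)), (242, 95, 79, np.float64(12.7)), (243, 100, 79, np.float64(12.2)), (244, 165, 80, np.float64(11.8)), (245, 159, 75, np.float64(9.7)), (246, 156, 75, np.float64(9.0)), (247, 157, 75, np.float64(8.2))]
396 [(238, 230, 75, np.float64(14.1)), (239, 174, 74, np.float64(13.4)), (240, 126, 73, np.float64(12.3)), (241, 63, 76, np.float64(12.5)), (242, 87, 79, np.float64(12.9)), (243, 128, 78, np.float64(12.0)), (244, 179, 79, np.float64(11.5)), (245, 159, 75, np.float64(9.6)), (246, 154, 76, np.float64(9.3)), (247, 154, 76, np.float64(8.6))]
```

Pocket centre is at console (35.3, 12.2) mm, confirmed by the inner walls, outer walls, pointer, and grip + 49. The block centre is at (33.7, 11.5), so I'll shift +1.6, +0.75 mm and lower.

Emit:
{"fn": "apply_moves", "kwargs": {
  "series": [
    {"x": 0.002,"y": -0.001,"z": 0,"wx": 0,"wy": 0,"wz": -0.0006,"fingers": -1},
    {"x": 0,"y": 0,"z": 0.02,"wx": 0,"wy": 0,"wz": 0,"fingers": -1},
    {"x": 0,"y": 0,"z": 0.02,"wx": 0,"wy": 0,"wz": 0,"fingers": -1},
    {"x": 0,"y": 0,"z": 0.005,"wx": 0,"wy": 0,"wz": 0,"fingers": -1},
    {"x": 0,"y": 0,"z": 0,"wx": 0,"wy": 0,"wz": 0,"fingers": -1},
    {"x": 0,"y": 0,"z": 0,"wx": 0,"wy": 0,"wz": 0,"fingers": -1}
  ]
}}

```text
clock: 7.85
tool_pos: [0.5982, 0.0857, 0.1307]
eef_rot: [0.999, 0.042, -0.001, 0.001]
contact_force: [0.4, -0.9, -2.3]
opening: 0.406
```

```bash
python3 - <<'E'
from g import *
plan([.5987,.0856,.109],4.9,1)
E
```

```text
t 7.85 p [0.5982 0.0857 0.1307] ang 4.86 tot tool mm [ 0.5  0.1 21.7] deg [ 0.07  0.13 -0.04] F [ 0.4 -0.9 -2.3] op 0.40635194762463606
[0.0006, 0.0001, 0.0271] [0.0004, 0.0007, -0.0002]
```

Emit:
{"fn": "apply_moves", "kwargs": {
  "series": [
    {"x": 0.0006,"y": 0,"z": 0.008,"wx": 0.0004,"wy": 0.0007,"wz": 0,"fingers": -1},
    {"x": 0,"y": 0,"z": 0.006,"wx": 0,"wy": 0,"wz": 0,"fingers": -1},
    {"x": 0,"y": 0,"z": 0,"wx": 0,"wy": 0,"wz": 0,"fingers": -1}
  ]
}}

```text
clock: 8.22
tool_pos: [0.5992, 0.0858, 0.1194]
eef_rot: [0.999, 0.042, 0.001, -0.0]
contact_force: [0.4, 0.8, -2.1]
opening: 0.403
```

Emit:
{"fn": "apply_moves", "kwargs": {
  "series": [
    {"x": 0,"y": 0,"z": 0.006,"wx": 0,"wy": 0,"wz": 0,"fingers": -1},
    {"x": 0,"y": 0,"z": 0,"wx": 0,"wy": 0,"wz": 0,"fingers": -1}
  ]
}}

```text
clock: 8.48
tool_pos: [0.5993, 0.0858, 0.1143]
eef_rot: [0.999, 0.042, 0.001, -0.0]
contact_force: [-0.2, -0.2, -3.6]
opening: 0.405
```

```bash
python3 - <<'E'
from g import *
plan([.5987,.0856,.109],4.9,1)
E
```

```text
t 8.475 p [0.5993 0.0858 0.1143] ang 4.85 tot tool mm [-0.6  0.1  5.3] deg [-0.01 -0.09 -0.05] F [-0.2 -0.2 -3.6] op 0.40500771235666855
[-0.0008, 0.0002, 0.0067] [-0.0001, -0.0005, -0.0003]
```

Emit:
{"fn": "apply_moves", "kwargs": {
  "series": [
    {"x": -0.0006,"y": 0,"z": 0.003,"wx": 0,"wy": 0,"wz": 0,"fingers": -1},
    {"x": 0,"y": 0,"z": 0.0015,"wx": 0,"wy": 0,"wz": 0,"fingers": -1}
  ]
}}

```text
clock: 8.72
tool_pos: [0.599, 0.0858, 0.1107]
eef_rot: [0.999, 0.042, 0.001, -0.0]
contact_force: [0.6, 0.1, -3.0]
opening: 0.409
```

Emit:
{"fn": "apply_moves", "kwargs": {
  "series": [
    {"x": 0,"y": 0,"z": 0.001,"wx": 0,"wy": 0,"wz": 0,"fingers": -1},
    {"x": 0,"y": 0,"z": 0,"wx": 0,"wy": 0,"wz": 0,"fingers": -1}
  ]
}}

```text
clock: 8.98
tool_pos: [0.599, 0.0858, 0.1098]
eef_rot: [0.999, 0.042, 0.001, -0.0]
contact_force: [1.1, 0.1, -3.1]
opening: 0.404
```

Emit:
{"fn": "apply_moves", "kwargs": {
  "series": [
    {"x": 0,"y": 0,"z": 0.0015,"wx": 0,"wy": 0,"wz": 0,"fingers": -1},
    {"x": 0,"y": 0,"z": 0,"wx": 0,"wy": 0,"wz": 0,"fingers": -1}
  ]
}}

```text
clock: 9.22
tool_pos: [0.5992, 0.086, 0.1099]
eef_rot: [0.999, 0.042, 0.002, -0.0]
contact_force: [1.1, 1.1, -2.7]
opening: 0.408
```

Emit:
{"fn": "apply_moves", "kwargs": {
  "series": [
    {"x": 0,"y": 0,"z": 0.001,"wx": 0,"wy": 0,"wz": 0,"fingers": -1},
    {"x": 0,"y": 0,"z": 0,"wx": 0,"wy": 0,"wz": 0,"fingers": -1}
  ]
}}

```text
clock: 9.48
tool_pos: [0.5994, 0.086, 0.1097]
eef_rot: [0.999, 0.042, 0.002, 0.0]
contact_force: [0.0, -0.3, -1.5]
opening: 0.409
```

Contact came at the expected seating height (TCP 0.110, underside about 0.094). Now I'll release, rise and check.

Emit:
{"fn": "apply_moves", "kwargs": {
  "series": [
    {"x": 0,"y": 0,"z": 0,"wx": 0,"wy": 0,"wz": 0,"fingers": 1},
    {"x": 0,"y": 0,"z": 0,"wx": 0,"wy": 0,"wz": 0,"fingers": 1},
    {"x": 0,"y": 0,"z": 0,"wx": 0,"wy": 0,"wz": 0,"fingers": 1},
    {"x": 0,"y": 0,"z": 0,"wx": 0,"wy": 0,"wz": 0,"fingers": 1},
    {"x": 0,"y": 0,"z": 0,"wx": 0,"wy": 0,"wz": 0,"fingers": 1},
    {"x": 0,"y": 0,"z": -0.03,"wx": 0,"wy": 0,"wz": 0,"fingers": 1},
    {"x": 0,"y": 0,"z": -0.04,"wx": 0,"wy": 0,"wz": 0,"fingers": 1},
    {"x": 0,"y": 0,"z": -0.03,"wx": 0,"wy": 0,"wz": 0,"fingers": 1}
  ]
}}

```text
clock: 10.48
tool_pos: [0.5983, 0.0859, 0.1895]
eef_rot: [0.999, 0.042, -0.0, 0.0]
contact_force: [0.1, -0.1, -1.1]
opening: 1.003
```

Emit:
{"fn": "apply_moves", "kwargs": {
  "series": [
    {"x": 0,"y": 0.03,"z": 0,"wx": 0,"wy": 0,"wz": 0,"fingers": 1},
    {"x": 0,"y": 0.03,"z": 0,"wx": 0,"wy": 0,"wz": 0,"fingers": 1},
    {"x": 0,"y": 0,"z": 0,"wx": 0,"wy": 0,"wz": 0,"fingers": 1},
    {"x": 0,"y": 0,"z": 0,"wx": 0,"wy": 0,"wz": 0,"fingers": 1}
  ]
}}

```text
clock: 10.98
tool_pos: [0.6036, 0.0395, 0.1922]
eef_rot: [0.999, 0.043, 0.003, -0.001]
contact_force: [-0.3, 0.3, 0.6]
opening: 1.002
```

```bash
cat > m3.py <<'E'
from g import *
plan([.6026,.0367,.150],4.8,1)
p,d,cm=grab('wrist'); P=pts(d,cm)
cv2.imwrite('pics/w6.png',p[:,:,::-1])
o=np.array([.5645,.0702]); c,s=np.cos(np.radians(4.8)),np.sin(np.radians(4.8))
X=(P[...,0]-o[0])*c+(P[...,1]-o[1])*s; Y=-(P[...,0]-o[0])*s+(P[...,1]-o[1])*c; Z=P[...,2]
def blk(n,m):
    x,y=X[m],Y[m]; r=cv2.minAreaRect(np.c_[x,y].astype(np.float32)); print(n,m.sum(),'z',np.percentile(Z[m],[10,50,90]).round(4),'c',np.round(np.array(r[0])*1e3,1),np.round(np.array(r[1])*1e3,1),round(r[2],1),'xr',np.percentile(x,[1,99]).round(4),'yr',np.percentile(y,[1,99]).round(4))
blk('target',(abs(X-.035)<.03)&(abs(Y-.012)<.02)&(Z>.135)&(Z<.155))
blk('grip',(abs(X-.035)<.04)&(abs(Y+.037)<.022)&(Z>.122)&(Z<.135))
E
python3 m3.py
```

```text
t 10.975 p [0.6036 0.0395 0.1922] ang 4.98 tot tool mm [-1.5  2.8 42.2] deg [-0.12 -0.29  0.18] F [-0.3  0.3  0.6] op 1.002223987020477
[-0.0018, 0.0035, 0.0528] [-0.0007, -0.0016, 0.001]
target 3114 z [0.1417 0.1426 0.1435] c [35.9 12.8] [36.1 20.1] 0.3 xr [0.0185 0.0535] yr [0.0029 0.0227]
grip 4009 z [0.1255 0.1266 0.1274] c [ 38.6 -38.3] [43.4 40.3] 1.7 xr [0.0178 0.057 ] yr [-0.0537 -0.0188]
```

View pics/w6.png

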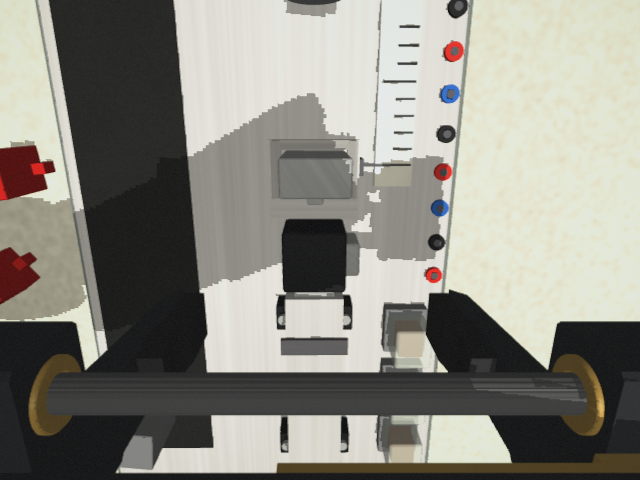

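The target is fully seated: top face px (280-352, 152-198), z 0.1426 against 0.142 expected, square to within 0.3°, with the tab in the notch at (315,201). The pointer is still on 0 at (385,165). The grip is at (314,255) with the button at (352,253). Next, descend onto the grip.

Emit:
{"fn": "apply_moves", "kwargs": {
  "series": [
    {"x": -0.0006,"y": 0.0032,"z": 0.02,"wx": -0.0007,"wy": -0.0016,"wz": 0.001,"fingers": 1},
    {"x": 0,"y": 0,"z": 0.03,"wx": 0,"wy": 0,"wz": 0,"fingers": 1},
    {"x": 0,"y": 0,"z": 0.02,"wx": 0,"wy": 0,"wz": 0,"fingers": 1},
    {"x": 0,"y": 0,"z": 0,"wx": 0,"wy": 0,"wz": 0,"fingers": 1},
    {"x": 0,"y": 0,"z": 0,"wx": 0,"wy": 0,"wz": 0,"fingers": 1}
  ]
}}

```text
clock: 11.65
tool_pos: [0.6025, 0.0401, 0.132]
eef_rot: [0.999, 0.044, -0.001, -0.0]
contact_force: [-0.5, 0.1, -0.2]
opening: 0.999
```

```bash
python3 - <<'E'
from g import *
plan([.6034,.0369,.093],4.8,1)
E
```

```text
t 11.65 p [0.6025 0.0401 0.132 ] ang 5.05 tot tool mm [ 0.7  3.3 39. ] deg [-0.05  0.14  0.25] F [-0.5  0.1 -0.2] op 0.9989376786172702
[0.0009, 0.0041, 0.0487] [-0.0003, 0.0008, 0.0014]
```

Emit:
{"fn": "apply_moves", "kwargs": {
  "series": [
    {"x": 0.0009,"y": 0.0041,"z": 0.012,"wx": 0,"wy": 0.0008,"wz": 0.0014,"fingers": 1},
    {"x": 0,"y": 0,"z": 0.018,"wx": 0,"wy": 0,"wz": 0,"fingers": 1},
    {"x": 0,"y": 0,"z": 0.015,"wx": 0,"wy": 0,"wz": 0,"fingers": 1},
    {"x": 0,"y": 0,"z": 0,"wx": 0,"wy": 0,"wz": 0,"fingers": 1},
    {"x": 0,"y": 0,"z": 0,"wx": 0,"wy": 0,"wz": 0,"fingers": 1}
  ]
}}

```text
clock: 12.28
tool_pos: [0.6042, 0.0366, 0.0942]
eef_rot: [0.999, 0.041, 0.001, -0.001]
contact_force: [0.5, -0.1, 0.2]
opening: 1.002
```

```bash
python3 - <<'E'
from g import *
plan([.6034,.0369,.093],4.8,1)
E
```

```text
t 12.275 p [0.6042 0.0366 0.0942] ang 4.75 tot tool mm [-0.8 -0.4  1.2] deg [-0.05 -0.11 -0.05] F [ 0.5 -0.1  0.2] op 1.002491953411541
[-0.001, -0.0005, 0.0015] [-0.0003, -0.0006, -0.0003]
```

Emit:
{"fn": "apply_moves", "kwargs": {
  "series": [
    {"x": -0.001,"y": 0,"z": 0.0012,"wx": 0,"wy": 0,"wz": 0,"fingers": 1},
    {"x": 0,"y": 0,"z": 0,"wx": 0,"wy": 0,"wz": 0,"fingers": -1},
    {"x": 0,"y": 0,"z": 0,"wx": 0,"wy": 0,"wz": 0,"fingers": -1},
    {"x": 0,"y": 0,"z": 0,"wx": 0,"wy": 0,"wz": 0,"fingers": -1},
    {"x": 0,"y": 0,"z": 0,"wx": 0,"wy": 0,"wz": 0,"fingers": -1},
    {"x": 0,"y": 0,"z": 0,"wx": 0,"wy": 0,"wz": 0,"fingers": -1},
    {"x": 0,"y": 0,"z": 0,"wx": 0,"wy": 0,"wz": 0,"fingers": -1},
    {"x": 0,"y": 0,"z": 0,"wx": 0,"wy": 0,"wz": 0,"fingers": -1}
  ],
  "force": 35
}}

```text
clock: 13.28
tool_pos: [0.6034, 0.0367, 0.0943]
eef_rot: [0.999, 0.042, 0.001, -0.0]
contact_force: [1.2, 0.5, 0.5]
opening: 0.413
```

Emit:
{"fn": "apply_moves", "kwargs": {
  "series": [
    {"x": 0,"y": 0,"z": 0,"wx": 0,"wy": 0,"wz": 0,"fingers": -1},
    {"x": 0,"y": 0,"z": 0,"wx": 0,"wy": 0,"wz": 0,"fingers": -1},
    {"x": 0,"y": 0,"z": 0,"wx": 0,"wy": 0,"wz": 0,"fingers": -1}
  ]
}}

```text
clock: 13.65
tool_pos: [0.6034, 0.0367, 0.0943]
eef_rot: [0.999, 0.042, 0.001, -0.0]
contact_force: [-1.3, 0.1, 1.4]
opening: 0.413
```

```bash
python3 - <<'E'
from g import *
plan([.6034,.0369,.093],4.8,1)
E
```

```text
t 13.65 p [0.6034 0.0367 0.0943] ang 4.77 tot tool mm [ 0.  -0.2  1.3] deg [-0.05 -0.15 -0.03] F [-1.3  0.1  1.4] op 0.41256826901266624
[0.0, -0.0003, 0.0016] [-0.0003, -0.0008, -0.0002]
```

The pinch closed to 36.3 mm, so the button is fully in. Now draw out, gently.

Emit:
{"fn": "apply_moves", "kwargs": {
  "series": [
    {"x": 0,"y": -0.006,"z": 0,"wx": 0,"wy": 0,"wz": 0,"fingers": -1},
    {"x": 0,"y": -0.008,"z": 0,"wx": 0,"wy": 0,"wz": 0,"fingers": -1},
    {"x": 0,"y": -0.008,"z": 0,"wx": 0,"wy": 0,"wz": 0,"fingers": -1}
  ]
}}

```text
clock: 14.02
tool_pos: [0.6025, 0.047, 0.0943]
eef_rot: [0.999, 0.04, 0.001, 0.005]
contact_force: [-1.3, -4.8, 3.7]
opening: 0.413
```

```bash
python3 - <<'E'
from g import *
plan([.5984,.0965,.0943],4.77,5)
E
```

```text
t 14.025 p [0.6025 0.047  0.0943] ang 4.53 tot tool mm [ -0.2 -49.6  -0.5] deg [ 0.57 -0.08 -0.24] F [-1.3 -4.8  3.7] op 0.4129533119220129
[-0.0, -0.0124, -0.0001] [0.0006, -0.0001, -0.0003]
[-0.0, -0.0124, -0.0001] [0.0006, -0.0001, -0.0003]
[-0.0, -0.0124, -0.0001] [0.0006, -0.0001, -0.0003]
[-0.0, -0.0124, -0.0] [0.0006, -0.0001, -0.0003]
[-0.0, -0.0124, -0.0] [0.0006, -0.0001, -0.0003]
```

Emit:
{"fn": "apply_moves", "kwargs": {
  "series": [
    {"x": 0,"y": -0.01,"z": 0,"wx": 0.002,"wy": 0,"wz": -0.001,"fingers": -1},
    {"x": 0,"y": -0.01,"z": 0,"wx": 0.001,"wy": 0,"wz": 0,"fingers": -1},
    {"x": 0,"y": -0.01,"z": 0,"wx": 0.001,"wy": 0,"wz": 0,"fingers": -1},
    {"x": 0,"y": -0.008,"z": 0,"wx": 0,"wy": 0,"wz": 0,"fingers": -1}
  ]
}}

```text
clock: 14.52
tool_pos: [0.6007, 0.0677, 0.0943]
eef_rot: [0.999, 0.039, 0.0, 0.007]
contact_force: [-0.2, -5.2, 3.2]
opening: 0.412
```

```bash
python3 - <<'E'
from g import *
plan([.5984,.0965,.0943],4.77,3)
E
```

```text
t 14.525 p [0.6007 0.0677 0.0943] ang 4.46 tot tool mm [ -0.1 -28.9  -0.4] deg [ 0.75  0.   -0.31] F [-0.2 -5.2  3.2] op 0.4118484654882694
[-0.0, -0.0121, -0.0002] [0.0014, 0.0, -0.0006]
[0.0, -0.0121, -0.0001] [0.0014, 0.0, -0.0006]
[0.0, -0.0121, -0.0001] [0.0014, 0.0, -0.0006]
```

Emit:
{"fn": "apply_moves", "kwargs": {
  "series": [
    {"x": 0,"y": -0.01,"z": 0,"wx": 0.003,"wy": 0,"wz": -0.001,"fingers": -1},
    {"x": 0,"y": -0.01,"z": 0,"wx": 0.003,"wy": 0,"wz": -0.001,"fingers": -1},
    {"x": 0,"y": -0.008,"z": 0,"wx": 0.002,"wy": 0,"wz": 0,"fingers": -1},
    {"x": 0,"y": -0.006,"z": 0,"wx": 0.001,"wy": 0,"wz": 0,"fingers": -1},
    {"x": 0,"y": -0.003,"z": 0,"wx": 0,"wy": 0,"wz": 0,"fingers": -1}
  ]
}}

```text
clock: 15.15
tool_pos: [0.5993, 0.0839, 0.0943]
eef_rot: [0.999, 0.039, -0.001, 0.003]
contact_force: [-0.2, -5.2, 2.5]
opening: 0.412
```

```bash
python3 - <<'E'
from g import *
plan([.5984,.0965,.0943],4.77,1)
snapshot('top')
plan([.5984,.0965,.0943],4.77,1)
E
```

```text
t 15.15 p [0.5993 0.0839 0.0943] ang 4.5 tot tool mm [  0.1 -12.6  -0.1] deg [ 0.34  0.13 -0.27] F [-0.2 -5.2  2.5] op 0.4116218908131887
[0.0002, -0.0157, -0.0001] [0.0019, 0.0007, -0.0015]
t 15.2 p [0.5992 0.0841 0.0943] ang 4.51 tot tool mm [  0.1 -12.5  -0.1] deg [ 0.35  0.13 -0.26] F [-0.7 -4.9  2.9] op 0.41395043218389715
[0.0002, -0.0156, -0.0001] [0.0019, 0.0007, -0.0015]
```

Emit:
{"fn": "apply_moves", "kwargs": {
  "series": [
    {"x": 0,"y": -0.007,"z": 0,"wx": 0.002,"wy": 0,"wz": -0.001,"fingers": -1},
    {"x": 0,"y": -0.007,"z": 0,"wx": 0.001,"wy": 0,"wz": 0,"fingers": -1},
    {"x": 0,"y": -0.004,"z": 0,"wx": 0.001,"wy": 0,"wz": 0,"fingers": -1},
    {"x": 0,"y": -0.003,"z": 0,"wx": 0.001,"wy": 0,"wz": 0,"fingers": -1}
  ]
}}

```text
clock: 15.7
tool_pos: [0.5987, 0.0903, 0.0942]
eef_rot: [0.999, 0.039, -0.002, 0.003]
contact_force: [-2.1, -6.1, 3.7]
opening: 0.411
```

```bash
cat > m4.py <<'E'
from g import *
for i in range(2): snapshot('top')
plan([.5984,.0965,.0943],4.77,1)
p,d,cm=grab('wrist'); P=pts(d,cm)
o=np.array([.5645,.0702]); c,s=np.cos(np.radians(4.8)),np.sin(np.radians(4.8))
con=lambda w:np.round([((w[0]-o[0])*c+(w[1]-o[1])*s)*1e3,(-(w[0]-o[0])*s+(w[1]-o[1])*c)*1e3],1)
X=(P[...,0]-o[0])*c+(P[...,1]-o[1])*s; Y=-(P[...,0]-o[0])*s+(P[...,1]-o[1])*c; Z=P[...,2]
m=(abs(X-.078)<.012)&(Z>.0765)&(Z<.083)&(abs(Y-.07)<.03); print('pointer pts',m.sum(),np.median(Y[m])*1e3,np.percentile(X[m],[2,98]))
f=(abs(X-.035)<.012)&(Z>.115)&(Z<.138)&(Y>.04)&(Y<.11); print('front face Y',np.median(Y[f])*1e3,f.sum(),'seat',np.median(Y[f])*1e3-10)
v,u=np.where((abs(X-.08)<.03)&(abs(Y-.06)<.06)&(abs(Z-.075)<.015)); 
a=p[max(0,v.min()):v.max(),u.min():u.max()]; print('crop org',u.min(),v.min(),a.shape)
k=min(800/a.shape[1],600/a.shape[0]); cv2.imwrite('pics/w7.png',cv2.resize(a,None,fx=k,fy=k,interpolation=cv2.INTER_CUBIC)[:,:,::-1]); print('k',k)
plan([.5984,.0965,.0943],4.77,1); print(get_state()['qd'].round(3))
E
python3 m4.py
```

```text
t 15.8 p [0.5987 0.0903 0.0943] ang 4.46 tot tool mm [ 0.2 -6.2 -0.1] deg [ 0.39  0.21 -0.31] F [-1.5 -5.2  3.2] op 0.4120900384840786
[0.0003, -0.0078, -0.0001] [0.0022, 0.0012, -0.0017]
pointer pts 849 66.80638206726725 [0.06895687 0.08978012]
front face Y 101.9131846718266 6679 seat 91.9131846718266
crop org 351 38 (289, 160, 3)
k 2.0761245674740483
t 15.85 p [0.5987 0.0903 0.0942] ang 4.46 tot tool mm [ 0.2 -6.2 -0.1] deg [ 0.39  0.21 -0.31] F [-1.5 -6.7  3. ] op 0.4118574507974039
[0.0003, -0.0077, -0.0001] [0.0021, 0.0011, -0.0017]
[ 0.001  0.001  0.     0.    -0.001 -0.     0.001]
```

View pics/w7.png

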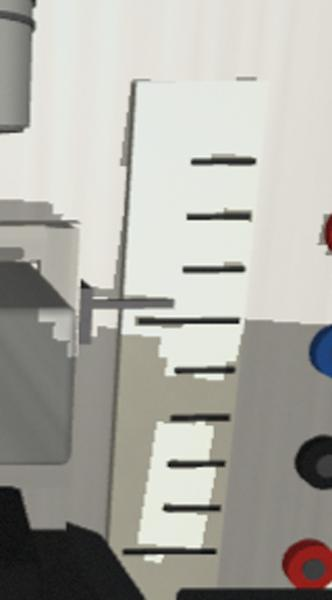

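The crop shows the long 50 line at v=321, the 60 line at v=268 and the pointer at v=302. The pointer is above the strip, so parallax applies. I'll measure the pointer against the 60 line.

```bash
cat > m5.py <<'E'
from g import *
p,d,cm=load('wrist'); P=pts(d,cm)
o=np.array([.5645,.0702]); c,s=np.cos(np.radians(4.8)),np.sin(np.radians(4.8))
X=(P[...,0]-o[0])*c+(P[...,1]-o[1])*s; Y=-(P[...,0]-o[0])*s+(P[...,1]-o[1])*c; Z=P[...,2]
con=lambda u,v,z:(lambda w:np.array([((w[0]-o[0])*c+(w[1]-o[1])*s)*1e3,(-(w[0]-o[0])*s+(w[1]-o[1])*c)*1e3]))(ray(u,v,cm,z))
strip=(X>.082)&(X<.1)&(abs(Y-.06)<.045)&(abs(Z-.073)<.01)
zs=np.median(Z[strip]); print('strip z',zs)
g=p.mean(2); b=cv2.morphologyEx(g.astype(np.uint8),cv2.MORPH_BLACKHAT,np.ones((9,1),np.uint8))
m=((b>45)&(X>.07)&(X<.11)&(abs(Y-.06)<.06)).astype(np.uint8)
k,l,st,ct=cv2.connectedComponentsWithStats(m)
for i in range(1,k):
    if st[i,2]>8 and st[i,3]<14:
        q=l==i; w=b[q].astype(float); v,u=np.where(q); cu,cv_=np.average(u,weights=w),np.average(v,weights=w)
        print('px',round(cu,1),round(cv_,1),'w',st[i,2],'z',np.median(Z[q]).round(4),'con@strip',con(cu,cv_,zs).round(1),'con@ownz',con(cu,cv_,np.median(Z[q])).round(1))
E
python3 m5.py
```

```text
strip z 0.07566941950658551
px 469.0 75.5 w 9 z 0.0716 con@strip [ 93.8 106.4] con@ownz [ 95.2 106.8]
px 458.8 115.1 w 32 z 0.076 con@strip [91.3 92.2] con@ownz [91.2 92.2]
px 457.4 141.7 w 32 z 0.076 con@strip [91.7 82.2] con@ownz [91.6 82.2]
px 454.2 167.2 w 31 z 0.076 con@strip [91.4 72.1] con@ownz [91.3 72.2]
px 421.7 183.3 w 25 z 0.0789 con@strip [78.8 65.7] con@ownz [78.  66.3]
px 439.2 192.3 w 51 z 0.076 con@strip [86.2 62. ] con@ownz [86.1 62. ]
px 450.3 215.9 w 30 z 0.0762 con@strip [91.7 52. ] con@ownz [91.5 52.2]
px 447.5 238.8 w 29 z 0.0761 con@strip [91.4 42. ] con@ownz [91.2 42.2]
px 443.1 261.1 w 29 z 0.0761 con@strip [90.4 31.9] con@ownz [90.3 32.1]
px 441.4 282.5 w 29 z 0.0762 con@strip [90.5 21.9] con@ownz [90.3 22.2]
px 430.3 303.1 w 46 z 0.0762 con@strip [86.4 12. ] con@ownz [86.2 12.3]
```

Emit:
{"fn": "apply_moves", "kwargs": {
  "series": [
    {"x": 0,"y": -0.0066,"z": 0,"wx": 0.002,"wy": 0.001,"wz": -0.001,"fingers": -1},
    {"x": 0,"y": -0.0062,"z": 0,"wx": 0.002,"wy": 0,"wz": -0.001,"fingers": -1}
  ]
}}

```text
clock: 16.1
tool_pos: [0.5983, 0.0948, 0.0943]
eef_rot: [0.999, 0.041, -0.001, 0.001]
contact_force: [-0.7, -6.0, 3.1]
opening: 0.413
```

```bash
python3 m4.py; python3 m5.py
```

```text
t 16.2 p [0.5983 0.0951 0.0943] ang 4.67 tot tool mm [ 0.2 -1.4 -0. ] deg [ 0.14  0.07 -0.1 ] F [-0.4 -4.9  3.9] op 0.4152914548408881
[0.0003, -0.0017, -0.0] [0.0008, 0.0004, -0.0006]
pointer pts 758 71.06884047752855 [0.06918789 0.08951199]
front face Y 101.96527808774658 6314 seat 91.96527808774658
crop org 351 53 (284, 159, 3)
k 2.112676056338028
t 16.25 p [0.5983 0.0951 0.0943] ang 4.67 tot tool mm [ 0.2 -1.4 -0. ] deg [ 0.14  0.07 -0.1 ] F [-0.7 -5.8  2.9] op 0.4130783645951941
[0.0003, -0.0017, -0.0] [0.0008, 0.0004, -0.0006]
[ 0.001 -0.    -0.     0.002 -0.002  0.001 -0.001]
strip z 0.07567644072464727
px 468.0 89.6 w 9 z 0.0709 con@strip [ 93.8 106.6] con@ownz [ 95.5 106.8]
px 457.9 128.6 w 32 z 0.0761 con@strip [91.4 92.2] con@ownz [91.3 92.2]
px 456.4 154.6 w 31 z 0.0761 con@strip [91.8 82.2] con@ownz [91.6 82.2]
px 453.5 179.7 w 30 z 0.0762 con@strip [91.6 72.1] con@ownz [91.4 72.2]
px 402.3 183.2 w 9 z 0.0783 con@strip [70.8 70.8] con@ownz [70.3 71.2]
px 421.9 184.4 w 25 z 0.0789 con@strip [78.9 70.3] con@ownz [78.  70.8]
px 440.8 204.3 w 49 z 0.0763 con@strip [87.3 62. ] con@ownz [87.1 62.1]
px 447.5 227.2 w 29 z 0.0763 con@strip [91.  52.1] con@ownz [90.8 52.3]
px 443.4 250.2 w 30 z 0.0761 con@strip [90.1 41.9] con@ownz [90.  42.1]
px 442.1 271.8 w 28 z 0.0762 con@strip [90.5 32. ] con@ownz [90.3 32.2]
px 440.3 293.0 w 28 z 0.076 con@strip [90.5 21.9] con@ownz [90.4 22.1]
px 433.8 313.2 w 40 z 0.0762 con@strip [88.5 12. ] con@ownz [88.3 12.3]
```

Emit:
{"fn": "apply_moves", "kwargs": {
  "series": [
    {"x": 0,"y": -0.0051,"z": 0,"wx": 0.001,"wy": 0,"wz": 0,"fingers": -1}
  ]
}}

```text
clock: 16.38
tool_pos: [0.5982, 0.0961, 0.0943]
eef_rot: [0.999, 0.04, -0.001, 0.002]
contact_force: [-0.7, -5.4, 3.7]
opening: 0.413
```

```bash
python3 m4.py; python3 m5.py | grep -E "px 4(0|1|2)|px 45"
```

```text
t 16.475 p [0.5982 0.0966 0.0943] ang 4.6 tot tool mm [ 0.2  0.1 -0. ] deg [ 0.19  0.09 -0.17] F [-0.3 -5.7  2.9] op 0.41354712764508844
[0.0003, 0.0002, -0.0] [0.001, 0.0005, -0.0009]
pointer pts 808 72.59991862866383 [0.06882322 0.08957635]
front face Y 100.19922336323418 7569 seat 90.19922336323418
crop org 351 57 (283, 158, 3)
k 2.1201413427561837
t 16.525 p [0.5981 0.0966 0.0943] ang 4.6 tot tool mm [ 0.2  0.1 -0. ] deg [ 0.18  0.09 -0.17] F [-0.6 -5.3  3.3] op 0.41852849271383435
[0.0003, 0.0002, -0.0] [0.001, 0.0005, -0.001]
[ 0.001 -0.    -0.001  0.001  0.001  0.001 -0.001]
px 457.3 132.5 w 31 z 0.0762 con@strip [91.3 92.2] con@ownz [91.2 92.2]
px 455.7 158.3 w 32 z 0.0761 con@strip [91.7 82.2] con@ownz [91.5 82.2]
px 421.8 184.0 w 25 z 0.0789 con@strip [78.8 71.9] con@ownz [78.  72.4]
px 452.6 183.3 w 31 z 0.0761 con@strip [91.4 72.1] con@ownz [91.3 72.2]
```

```bash
python3 - <<'E'
from h import *
p,_,_=load('wrist'); cv2.imwrite('pics/w8.png',p[:,:,::-1])
for i in range(4): snapshot('top')
s=get_state(); print(s['clock'],s['tool_pos'].round(4),s['qd'].round(3),s['opening'])
E
```

```text
16.725 [0.5981 0.0966 0.0943] [ 0.    -0.001  0.    -0.     0.     0.    -0.002] 0.4086523890462458
```

View pics/w8.png

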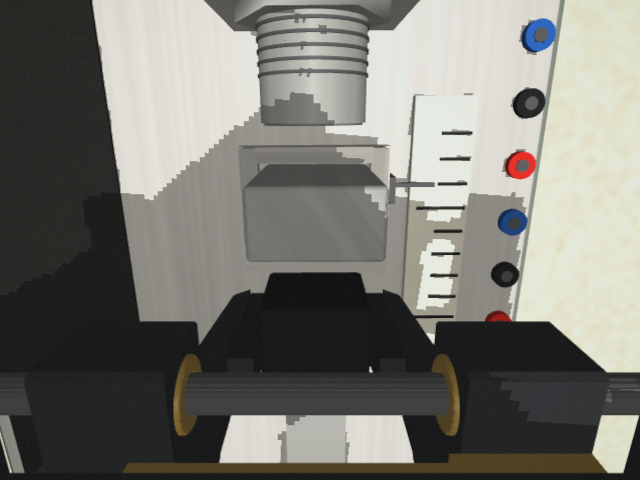

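The pointer at (415,184) is in line with the 60 mark at (452,183). The target is upright in the carrier with a gap to the sensor face (v 125), the grip is held and the arm is at rest. Handing in.

```bash
python3 -c "
from plant import *
print(finish_job())"
```

```text
the job is handed in; nothing more can be done
None
```

I seated the tabbed steel target in the carrier and let go of it with the arm still locked. I then pinched the grip, drew the arm out to the 60 mm mark, and handed the job in at about 16.7 s of the 43 s allowed, still holding the grip.

- **Seating:** after release, the target's top was at z 0.1426 m against 0.142 expected. It stood square within 0.3°, with the tab in the notch and the pointer still on 0.
- **Lock button:** the fingers closed to 36.3 mm across the grip, which means the button was fully in. The arm then drew out freely against a spring pull of about 5 N.
- **60 mm mark:** the pointer measured 72.4 mm against 72.2 mm for the line, and the tool's own travel was 60.1 mm. The arm was at rest over the last 0.2 s, and the last wrist picture shows the target clear of the sensor.
- **Failed check:** my depth check of the target's front face, meant to confirm the gap to the sensor, gave wrong values because it picked up sensor points. I discarded it and relied on the pointer, the tool travel and the picture.
- **Other items:** I planned no contact with the other samples, the multimeter or the screwdriver, but I did not check them again at the end.

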